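# Run-out check: turn the handwheel once, then hold the probe back

### The arm

A 6-joint arm with a two-finger parallel gripper is mounted at the origin on the work surface. World frame = base frame: x ahead of the robot, y to its left, z up, the work surface at z = 0. Lengths are in m, angles in degrees, forces in N, time in s.
With the tool pointing down it reaches from about 0.3 to 0.875 m from the base axis. Payload 6.4 kg.
Tool frame: the origin (TCP) lies at the very end of the fingers, on their centre line; the grasp point (between the pads) lies 19 mm behind it; z points along the fingers, y is the direction in which the jaws open and shut (so a half turn about z gives the same grasp; the last joint's range is limited). The gripper opens to 85 mm and grips with 20 to 120 N. Pads are 22 mm wide; open, the fingers measure 114 mm over their backs; the gripper's body (76 mm by 85 mm) begins 54 mm behind the grasp point. The pads swing forward as they close: fully open they stand 13 mm farther back than shut.
Start: joints at [-82.237, 10.359, 92.074, -0, 77.567, -11.82], TCP at [0.193, -0.542, 0.231] pointing down, gripper open.
Joint ranges: [-171.53, 171.53], [-51.25, 118.39], [17.06, 147.69], [-65.23, 245.23], [0, 150.52], [-178.68, 178.68]. Speed limits (degrees/s): [147.25, 147.25, 172.46, 180, 180, 180].

### API

Orientations are given as a 3x3 rotation matrix whose columns are the frame's x, y, z axes.
In Python, from plant import manip, camera gives the robot as it stands.
- The arm moves only by the tool send_rows, never from a script. Its argument "plan" is a list of rows, each a list of 3 entries, a list of its own where there are three numbers: the opening, from -1 (shut) to 1 (fully open), so that 0 is half open, then the shift along the world's x, y, z in m, then the turn about the world's z in rad. In form: [[gripper, [dx, dy, dz], yaw], ...]. A call has exactly 8 rows; each row is the pose to reach, as a shift and turn from the pose measured when the call began; what a row does not reach only later rows make up. A row lasts 1/12 s, in which the tool goes at most 41.7 mm and 7.16 degrees, less where a joint would pass 70% of its speed; a pose out of reach is approached as far as the arm can. A call with a gripper value outside its range is refused whole. The fingers move at their own pace and stop on an object; "force" is the grip in N (left out, the last holds). Time passes only in rows, so rows that repeat a pose let the fingers close, or fill a call up. It gives the time, the measured TCP pose, the force and the opening at its end, in the units of the state.
- manip.sense(): the state, without advancing time (a new reading comes with each control period).
- camera(name): name is "scene" or "top" or "wrist"; returns a dict with "image" (400x640x3 uint8, blue, green, red), "fovy" (degrees; the focal length in pixels is half the picture's height over the tangent of half this angle, whatever the lens; pixels are square), "cx", "cy" (the principal point, pixels), "position" and "attitude" of the camera in the world. Camera axes: x right, y down, z forward; pixel columns grow to the right and rows downward; lengths in m; the calibration is good to about 2 mm. A picture is of the moment at which its call begins. There is no depth.
- manip.finish_job(): hands the job in, once; it reports no verdict.
The state is a dict: "time": time; "joint_positions": joint angles; "qd": joint speeds; "effort": joint torques, N m; "position": TCP position; "tcp_rot": TCP orientation; "ft_force": force on the tool from outside, world axes, zero at the start; "moment": the same for the moment, N m; "finger_gap": finger opening in m.
Only numpy, scipy, OpenCV 4.12 (cv2) and the standard library are available. Lean on these libraries where they do the work, as an engineer would, in place of code of your own. Each camera call takes 0.05 s, during which the arm holds its last target. There are 200 camera calls.

### The job

The handwheel on the test spindle is being checked for run-out with the spring-loaded probe that rests against its rim. Turn the wheel by its upright handle through one full turn, either way round, until the handle is back where it started, and leave it there with the probe still resting on the rim. Then pull the probe's rod back by its green knob until its yellow pointer is level with the red cursor on the steel rule, and finish while still holding it there so that the wheel can be taken off; do not shift the cursor or the things lying around the rig.

Things in the scene. Friction and masses are not known exactly. Their poses are not given: they have to be found in the camera images.
- rig: Dark steel base plate fixed on the bench, 18 mm thick, edges at x -65..65 and y -225..195 mm from its origin, carrying the test spindle and the probe. Origin on the bench surface; z up; y runs along the probe's axis: the handwheel stands at y = +130 mm, the pull knob at the -y end. It is stiff and does not move.
- probe (a point): Middle of the probe's body, 75 mm above the bench: a 24 mm square aluminium bar lying along the rig's y, from y = +13 to -99 mm in the rig's frame, at x = 0, in two saddle clamps 34 mm wide. Its top with the clamps is 92 mm above the bench; a small connector socket on it reaches 101 mm.
- wheel (a joint): Angle of the handwheel (rad, growing anticlockwise seen from above); it turns freely both ways with slight drag and stays where it is left. At 0 the handle lies in the rig's +x direction from the wheel's centre. It starts anywhere from -2.5 to 2.5.
- wheel_center (a point): Centre of the grey steel handwheel, on its vertical axis, 75 mm above the bench. Rim 110 mm across outside and 14 mm thick (68 to 82 mm above the bench), three spokes, hub 30 mm across; hub nut up to 94 mm above the bench.
- wheel_handle (a point): On the axis of the handwheel's upright black handle, 46 mm from the wheel's axis, 126 mm above the bench. The handle is a round bar about 21 mm across, from 86 to 150 mm above the bench, and revolves freely on its own pin, so it can be held without turning the hand.
- knob: Green spool-shaped pull knob on the probe rod's rear end; origin at the middle of its grip, on the rod's axis, 75 mm above the bench, at rig y = -138 mm with the probe's tip on the rim (within 2 mm, the rim is slightly out of true). Axes as the rig's. Grip: round neck 20 mm across, y = -16 to +20 mm; then a head 32 mm across to y = -25 mm. A yellow pointer arm at y = +30 mm reaches 46 mm to +x.
- pointer (a point): Lower end of the yellow pointer blade (2 mm thick along y, 12 mm wide) over the steel rule, 39 mm above the bench, at rig x = 44 mm. It moves with the knob along the rig's -y when pulled, from about rig y = -108 mm (tip on rim) to an end stop 66 mm farther. A spring pulls the rod back towards the wheel: about 3.5 N at rest, 6.5 N when 50 mm out.
- cursor (a joint): Where the red cursor is set along the rule (m): its distance along the rig's -y from rig y = -108 mm, where the pointer rests. It starts anywhere from 0.028 to 0.052, is held by a stiff 3 N clamp and must not be shifted.
- cursor_line (a point): White line on top of the red cursor (34 x 12 mm, top 27 mm above the bench) on the steel rule beside the rod; axes as the rig's. The pointer is level with it when both have the same y in the rig's frame.
- meter: Orange multimeter 188 x 92 x 50 mm lying on the bench; bystander, origin under its middle.
- driver: Screwdriver with a blue handle lying on the bench, 200 mm long, about 26 mm high; bystander.
- strip: White terminal strip 96 x 20 x 19 mm; bystander, origin under its middle.
- valve: Small grey and steel solenoid valve 30 x 68 x 43 mm; bystander, origin under its middle.

How it is judged (in metres and radians):
On the way, in this order (a step that is already met when the one before it is completed fails the run):
1. the handwheel has been turned through one full turn, its handle back where it started (within 20 mm), the probe resting on the rim ((value of joint wheel above 3 rad or value of joint wheel below -3 rad) and distance of wheel_handle from where it was at the start of the episode below 0.02 m and y of pointer in the frame of rig above -0.115 m), for 0.2 s.
2. the rod is held by its knob with the pointer level with the cursor (within 4 mm) (y of pointer in the frame of cursor_line between -0.004 and 0.004 m and contact force between the fingers and knob above 1 N), for 0.5 s.
At the end, for the whole second after the job is handed in: The robot still holds the green knob with the rod pulled back and still, the pointer within 4 mm of the cursor's line along the rule; the handwheel stands one full turn from its start, its handle within 20 mm of where it began (all of step 2 and linear speed of knob below 0.01 m/s and (value of joint wheel between 3 and 9.4 rad or value of joint wheel between -9.4 and -3 rad) and distance of wheel_handle from where it was at the start of the episode below 0.02 m); the arm keeps its last pose, push and grip.
It fails at once if the cursor was shifted along the rule (more than 5 mm) (distance of cursor_line from where it was at the start of the episode above 0.005 m).
It fails at once if a thing lying around the rig was pushed away (more than 30 mm) (distance of any of meter, driver, strip, valve from where it was at the start of the episode above 0.03 m).
It also fails if it takes over 61 s, if anything falls off the work surface, if the arm or the gripper's body presses on something with over 40 N, if the wrist force passes 120 N, or if a joint passes its speed limit or range.

## Working session

There is one attempt and no reset: what is moved stays moved. The work goes in short steps, Python scripts to look and compute and a tool call to move; the robot and the scene stay as the last step left them, time stands still between calls to the robot, and variables do not carry over. Pictures are saved under pics/ and viewed, about 8 in all and at most 12, crops included, and the job is handed in when it is done.

Besides the shell and the picture viewer there is one more tool, called after "Request:" in YAML: its name, and indented under it one key for each argument. send_rows: Moves the arm, as the interface text tells. Its arguments: {"type":"object","properties":{"plan":{"type":"array","items":{"type":"array"}},"force":{"type":"number"}},"required":["plan"]}

```bash
ls; mkdir -p pics; python3 - <<'E'
from plant import manip, camera
import cv2
print(manip.sense())
for n in("scene","top"):
    c=camera(n); cv2.imwrite(f"pics/{n}0.png",c["image"]); print(n,{k:v for k,v in c.items() if k!="image"})
E
```

```text
pics
{'time': 0.0, 'joint_positions': array([-8.22368153e+01,  1.04007714e+01,  9.21303005e+01, -1.10595015e-03,
        7.75652574e+01, -1.18199393e+01]), 'qd': array([-0.10019147,  0.02420935, -0.04308085,  0.04635846, -0.15160905,
        0.07211362]), 'effort': array([ 1.18860789e-03, -4.44870150e+01, -3.51336873e+01, -2.39319079e-04,
        9.02891537e-03,  1.93218335e-05]), 'position': array([ 0.1926647 , -0.54120137,  0.23040658]), 'tcp_rot': array([[ 9.42154858e-01,  3.35177809e-01, -2.45780121e-04],
       [ 3.35177740e-01, -9.42153446e-01,  1.66330763e-03],
       [ 3.25941220e-04, -1.64947339e-03, -9.99998586e-01]]), 'ft_force': array([-0.05039191,  0.35358209,  0.21408395]), 'moment': array([0.02499237, 0.02329058, 0.03052428]), 'finger_gap': 0.08514531572189736}
scene {'fovy': 51.43377811913129, 'cx': 328.58596848620834, 'cy': 200.73398728823437, 'position': array([1.0226277 , 0.57189942, 0.63845123]), 'attitude': array([[-0.75763689,  0.41275922, -0.50558498],
       [ 0.65247786,  0.45989146, -0.60230597],
       [-0.01609313, -0.78621223, -0.61774699]])}
top {'fovy': 45.6250087171285, 'cx': 317.90230870850803, 'cy': 199.3454144178082, 'position': array([0.52620102, 0.04144965, 1.15041997]), 'attitude': array([[-0.00395847, -0.99854941,  0.05369737],
       [-0.99983801,  0.00489498,  0.01732017],
       [-0.01755789, -0.05362011, -0.99840703]])}
```

View pics/top0.png

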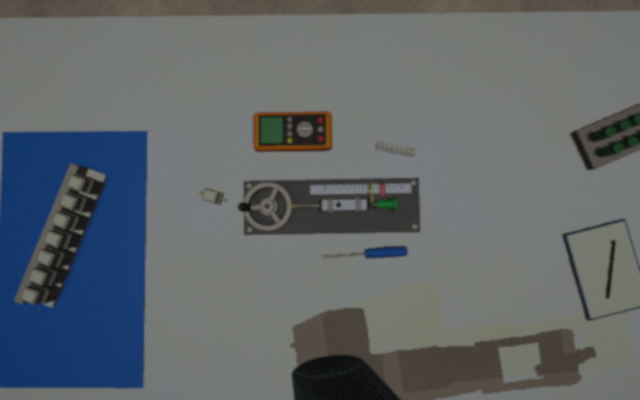

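View pics/scene0.png

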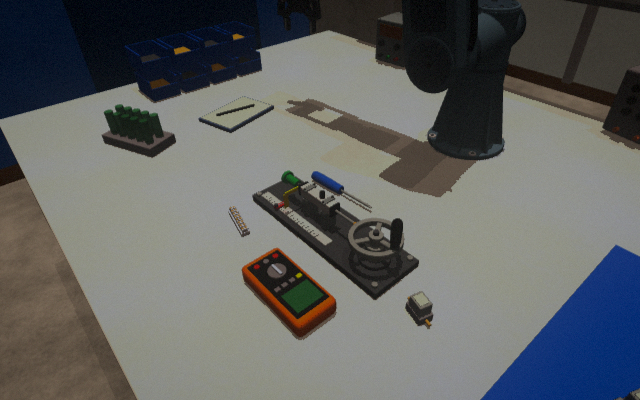

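The top view shows the wheel hub at about (269,206), the handle at (244,207), the knob at (388,205), the red cursor near (383,188) and the yellow pointer near (372,190). Rig y is roughly world +y. The scene view agrees.

```bash
cat > h.py <<'E'
import numpy as np, cv2
from plant import manip, camera
def ray(c,u,v):
    f=c["image"].shape[0]/2/np.tan(np.radians(c["fovy"])/2)
    return c["attitude"]@np.array([(u-c["cx"])/f,(v-c["cy"])/f,1.])
def onz(c,p,z):
    d=ray(c,*p); o=c["position"]; return o+d*(z-o[2])/d[2]
def proj(c,P):
    f=c["image"].shape[0]/2/np.tan(np.radians(c["fovy"])/2)
    q=c["attitude"].T@(np.asarray(P)-c["position"]); return np.array([c["cx"]+f*q[0]/q[2],c["cy"]+f*q[1]/q[2]])
def tri(c1,p1,c2,p2):
    d1=ray(c1,*p1);d2=ray(c2,*p2);A=np.stack([d1,-d2],1)
    s=np.linalg.lstsq(A,c2["position"]-c1["position"],rcond=None)[0]
    a=c1["position"]+s[0]*d1;b=c2["position"]+s[1]*d2
    return (a+b)/2,np.linalg.norm(a-b)
def blobs(c,lo,hi,box=None,amin=4):
    h=cv2.cvtColor(c["image"],cv2.COLOR_BGR2HSV); m=cv2.inRange(h,np.array(lo),np.array(hi))
    if box: k=np.zeros_like(m); u0,v0,u1,v1=box; k[v0:v1,u0:u1]=255; m&=k
    n,l,s,ce=cv2.connectedComponentsWithStats(m)
    return [(s[i].tolist(),ce[i].round(1).tolist()) for i in range(1,n) if s[i][4]>=amin]
E
python3 - <<'E'
from h import *
t=camera("top"); 
B=(235,160,430,245)
h=cv2.cvtColor(t["image"],cv2.COLOR_BGR2HSV)
for n,(lo,hi,z) in dict(green=((45,100,40),(80,255,255),.075),red=((0,120,60),(8,255,255),.027),red2=((172,120,60),(180,255,255),.027),yel=((18,100,60),(34,255,255),.06),black=((0,0,0),(180,255,35),.15)).items():
    for s,c in blobs(t,lo,hi,B): print(n,s,c,onz(t,c,z).round(4))
g=cv2.cvtColor(t["image"],cv2.COLOR_BGR2GRAY)
m=((g<95).astype(np.uint8)*255); k=np.zeros_like(m);k[165:248,238:432]=255;m&=k
m=cv2.morphologyEx(m,cv2.MORPH_CLOSE,np.ones((15,15)))
cs,_=cv2.findContours(m,0,2); c=max(cs,key=cv2.contourArea); r=cv2.minAreaRect(c)
P=[onz(t,p,.018)for p in cv2.boxPoints(r)]; print("plate",r,np.round(P,4))
crop=t["image"][160:250,230:430]; cv2.imwrite("pics/c1.png",cv2.resize(crop,None,fx=4,fy=4,interpolation=cv2.INTER_CUBIC))
E
```

```text
green [376, 198, 22, 13, 204] [387.6, 203.8] [ 0.5732 -0.0973  0.075 ]
red [380, 185, 2, 11, 12] [380.9, 190.3] [ 0.6073 -0.0881  0.027 ]
yel [370, 183, 2, 6, 9] [370.7, 185.7] [ 0.6156 -0.061   0.06  ]
yel [371, 194, 3, 9, 21] [371.8, 198.1] [ 0.5871 -0.0632  0.06  ]
yel [292, 204, 3, 4, 11] [293.1, 205.4] [0.5712 0.1174 0.06  ]
black [239, 203, 11, 8, 68] [244.7, 206.8] [0.565  0.2134 0.15  ]
plate ((328.5, 212.5), (69.0, 181.0), 90.0) [[ 0.6393  0.2525  0.018 ]
 [ 0.6368 -0.18    0.018 ]
 [ 0.4731 -0.1775  0.018 ]
 [ 0.4745  0.2517  0.018 ]]
```

View pics/c1.png

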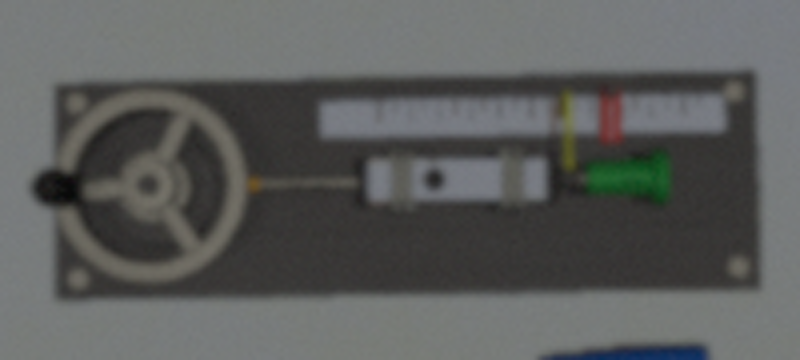

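The crop gives plate corners at (244,181.5), (418,178), (420,232) and (244,234.5), the hub at (267,206), the handle at (244,207) and the cursor at (382.5,189).

```bash
python3 - <<'E'
from h import *
t=camera("top")
cr=[(243.75,181.5),(418.25,178),(420,231.75),(244.25,234.5)]
P=np.array([onz(t,p,.018) for p in cr]); print(P.round(4))
print("len",np.linalg.norm(P[0]-P[1]),np.linalg.norm(P[1]-P[2]))
# corners rig: (65,195),(65,-225),(-65,-225),(-65,195)
q=np.array([(65,195),(65,-225),(-65,-225),(-65,195)])/1000
y=(P[0]-P[1])+(P[3]-P[2]); a=np.arctan2(-y[0],y[1]); R=np.array([[np.cos(a),-np.sin(a)],[np.sin(a),np.cos(a)]])
o=P[:,:2].mean(0)-R@q.mean(0); print("yaw",np.degrees(a),"origin",o)
f=lambda p:R.T@(np.array(p)[:2]-o)
for n,p,z in [("hub",(267.25,206),.094),("handle",(244,206.9),.14),("red",(382.5,189.3),.027),("knob",(387.6,203.8),.075),("ptr",(371.8,190),.06)]:
    w=onz(t,p,z); print(n,w.round(4),"rig",f(w).round(4))
print("wheel c",o+R@[0,.13],"knob",o+R@[0,-.138])
for n,l,h in [("meter",(5,150,100),(18,255,255)),("driver",(100,150,60),(125,255,255))]:
    for s,c in blobs(t,l,h,(150,90,450,270),30): print(n,s,onz(t,(s[0],s[1]),.02).round(3),onz(t,(s[0]+s[2],s[1]+s[3]),.02).round(3))
E
```

```text
[[ 0.6308  0.2387  0.018 ]
 [ 0.6369 -0.1782  0.018 ]
 [ 0.5091 -0.1804  0.018 ]
 [ 0.5041  0.2369  0.018 ]]
len 0.41691919579973535 0.12779225177730338
yaw 0.7580959961744271 origin [0.57001295 0.04425414]
hub [0.5687 0.1727 0.094 ] rig [0.0004 0.1284]
handle [0.5652 0.2167 0.14  ] rig [-0.0025  0.1724]
red [ 0.6096 -0.0919  0.027 ] rig [ 0.0378 -0.1366]
knob [ 0.5732 -0.0973  0.075 ] rig [ 0.0013 -0.1416]
ptr [ 0.6057 -0.0634  0.06  ] rig [ 0.0343 -0.1081]
wheel c [0.56829293 0.17424277] knob [ 0.57183881 -0.09373378]
meter [254, 112, 77, 38, 565] [0.799 0.214 0.02 ] [0.705 0.029 0.02 ]
driver [366, 247, 40, 10, 311] [ 0.474 -0.052  0.02 ] [ 0.45  -0.146  0.02 ]
```

Request:
send_rows:
  plan:
    - [1,[0.372,0.76,0],1.243]
    - [1,[0.372,0.76,0],1.243]
    - [1,[0.372,0.76,0],1.243]
    - [1,[0.372,0.76,0],1.243]
    - [1,[0.372,0.76,0],1.243]
    - [1,[0.372,0.76,0],1.243]
    - [1,[0.372,0.76,0],1.243]
    - [1,[0.372,0.76,0],1.243]
  force: 20

```text
time: 0.87
position: [0.3395, -0.2404, 0.2311]
tcp_rot: [[0.222, 0.975, -0.0], [0.975, -0.222, -0.0], [-0.0, -0.0, -1.0]]
ft_force: [0.2, -0.4, 0.1]
finger_gap: 0.0856
```

Request:
send_rows:
  plan:
    - [1,[0.2257,0.4445,0],0.237]
    - [1,[0.2257,0.4445,0],0.237]
    - [1,[0.2257,0.4445,0],0.237]
    - [1,[0.2257,0.4445,0],0.237]
    - [1,[0.2257,0.4445,0],0.237]
    - [1,[0.2257,0.4445,0],0.237]
    - [1,[0.2257,0.4445,0],0.237]
    - [1,[0.2257,0.4445,0],0.237]

```text
time: 1.53
position: [0.4902, 0.0573, 0.2311]
tcp_rot: [[-0.014, 1.0, -0.0], [1.0, 0.014, -0.0], [-0.0, -0.0, -1.0]]
ft_force: [0.7, -1.0, 0.2]
finger_gap: 0.0856
```

```bash
python3 - <<'E'
from h import *
c=camera("wrist"); cv2.imwrite("pics/w1.png",c["image"]); print({k:v for k,v in c.items() if k!="image"})
E
```

```text
{'fovy': 60.69744962285517, 'cx': 317.6046939833404, 'cy': 195.8497645972233, 'position': array([0.48820672, 0.13325064, 0.37305912]), 'attitude': array([[ 9.99892477e-01,  1.39725464e-02,  4.44989329e-03],
       [ 1.46638619e-02, -9.54159799e-01, -2.98938201e-01],
       [ 6.89813940e-05,  2.98971311e-01, -9.54262097e-01]])}
```

View pics/w1.png

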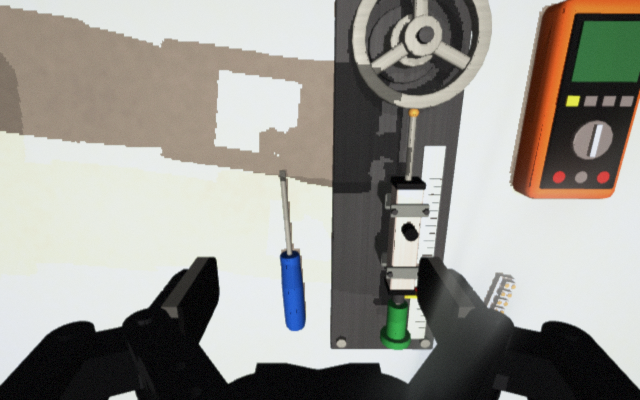

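The wrist view shows the hub nut at (424,36), the connector at (409,231) and the knob at (397,325), and the rig is clear. I'll move above the handle.

Request:
send_rows:
  plan:
    - [1,[0.075,0.16,0],0]
    - [1,[0.075,0.16,0],0]
    - [1,[0.075,0.16,0],0]
    - [1,[0.075,0.16,0],0]
    - [1,[0.075,0.16,0],0]
    - [1,[0.075,0.16,0],0]
    - [1,[0.075,0.16,0],0]
    - [1,[0.075,0.16,0],0]

```text
time: 2.25
position: [0.5669, 0.2228, 0.2308]
tcp_rot: [[-0.018, 1.0, 0.001], [1.0, 0.018, 0.004], [0.004, 0.001, -1.0]]
ft_force: [-0.0, 0.1, 0.7]
finger_gap: 0.0852
```

```bash
python3 - <<'E'
from h import *
c=camera("wrist"); cv2.imwrite("pics/w2.png",c["image"]); print(proj(c,[.565,.217,.15]),proj(c,[.5687,.173,.094]),manip.sense()["position"])
E
```

```text
[315.94383    212.67897544] [319.48798412 237.75229985] [0.5669339  0.22237658 0.23100591]
```

View pics/w2.png

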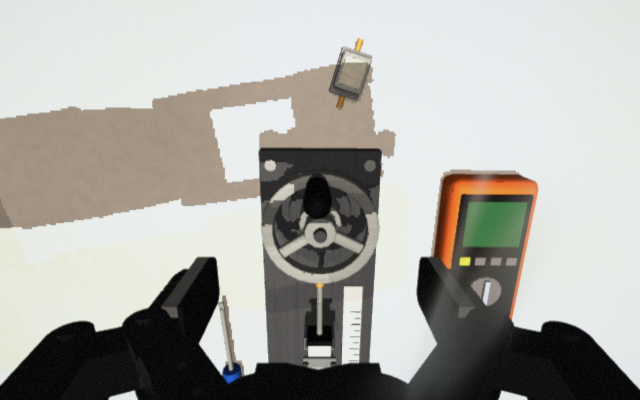

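The handle's top is at (318,213) and the hub at (320,234), within 3 mm of what I predicted. I'll descend and grip.

Request:
send_rows:
  plan:
    - [1,[0,-0.002,-0.04],0]
    - [1,[0,-0.002,-0.08],0]
    - [1,[0,-0.002,-0.121],0]
    - [1,[0,-0.002,-0.121],0]
    - [1,[0,-0.002,-0.121],0]
    - [-1,[0,-0.002,-0.121],0]
    - [-1,[0,-0.002,-0.121],0]
    - [-1,[0,-0.002,-0.121],0]
  force: 20

```text
time: 2.97
position: [0.5692, 0.2206, 0.1135]
tcp_rot: [[-0.017, 1.0, 0.007], [1.0, 0.017, 0.005], [0.004, 0.007, -1.0]]
ft_force: [0.6, 0.6, 0.3]
finger_gap: 0.0517
```

Request:
send_rows:
  plan:
    - [-1,[0,0,0],0]
    - [-1,[0,0,0],0]
    - [-1,[0,0,0],0]
    - [-1,[0,0,0],0]
    - [-1,[0,0,0],0]
    - [-1,[0,0,0],0]
    - [-1,[0,0,0],0]
    - [-1,[0,0,0],0]

```text
time: 3.63
position: [0.5704, 0.2209, 0.1156]
tcp_rot: [[-0.017, 1.0, 0.01], [1.0, 0.017, 0.005], [0.005, 0.01, -1.0]]
ft_force: [-1.5, -0.0, 6.5]
finger_gap: 0.0211
```

```bash
python3 - <<'E'
from h import *
p=np.array([.567,.220]);c=np.array([.569,.1745]); 
a0=np.arctan2(*(p-c)[::-1]); print(np.degrees(a0))
for s in (1,):
  for k in range(1,25):
    a=a0+np.radians(15*k); d=.046*(np.array([np.cos(a),np.sin(a)])-[np.cos(a0),np.sin(a0)]); print(k,d.round(4))
E
```

```text
92.51687565693952
1 [-0.0118 -0.0021]
2 [-0.0227 -0.0072]
3 [-0.0319 -0.0149]
4 [-0.0388 -0.0247]
5 [-0.0429 -0.036 ]
6 [-0.0439 -0.048 ]
7 [-0.0418 -0.0598]
8 [-0.0368 -0.0707]
9 [-0.029  -0.0799]
10 [-0.0192 -0.0868]
11 [-0.0079 -0.0909]
12 [ 0.004  -0.0919]
13 [ 0.0159 -0.0898]
14 [ 0.0267 -0.0847]
15 [ 0.0359 -0.077 ]
16 [ 0.0428 -0.0672]
17 [ 0.0469 -0.0559]
18 [ 0.048  -0.0439]
19 [ 0.0459 -0.0321]
20 [ 0.0408 -0.0212]
21 [ 0.0331 -0.012 ]
22 [ 0.0232 -0.0051]
23 [ 0.012 -0.001]
24 [0. 0.]
```

Request:
send_rows:
  plan:
    - [-1,[-0.006,-0.0005,0],0]
    - [-1,[-0.012,-0.002,0],0]
    - [-1,[-0.018,-0.004,0],0]
    - [-1,[-0.0228,-0.007,0],0]
    - [-1,[-0.0277,-0.011,0],0]
    - [-1,[-0.032,-0.0148,0],0]
    - [-1,[-0.0358,-0.0195,0],0]
    - [-1,[-0.039,-0.0247,0],0]

```text
time: 4.3
position: [0.5298, 0.197, 0.1157]
tcp_rot: [[-0.017, 1.0, 0.008], [1.0, 0.017, 0.007], [0.006, 0.009, -1.0]]
ft_force: [-1.2, 5.3, 1.0]
finger_gap: 0.0209
```

Request:
send_rows:
  plan:
    - [-1,[-0.0046,-0.0111,0],0]
    - [-1,[-0.0062,-0.023,0],0]
    - [-1,[-0.0046,-0.0349,0],0]
    - [-1,[0,-0.046,0],0]
    - [-1,[0.0073,-0.0555,0],0]
    - [-1,[0.0168,-0.0628,0],0]
    - [-1,[0.0279,-0.0674,0],0]
    - [-1,[0.0398,-0.069,0],0]

```text
time: 4.97
position: [0.5681, 0.1286, 0.1157]
tcp_rot: [[-0.017, 1.0, 0.005], [1.0, 0.017, 0.009], [0.009, 0.005, -1.0]]
ft_force: [-3.8, 8.6, 2.3]
finger_gap: 0.0207
```

Request:
send_rows:
  plan:
    - [-1,[0.0119,0.0016,0],0]
    - [-1,[0.023,0.0062,0],0]
    - [-1,[0.0325,0.0135,0],0]
    - [-1,[0.0398,0.023,0],0]
    - [-1,[0.0444,0.0341,0],0]
    - [-1,[0.046,0.046,0],0]
    - [-1,[0.0444,0.0579,0],0]
    - [-1,[0.0398,0.069,0],0]

```text
time: 5.63
position: [0.6101, 0.1968, 0.1159]
tcp_rot: [[-0.016, 1.0, 0.01], [1.0, 0.016, 0.008], [0.008, 0.01, -1.0]]
ft_force: [8.9, -0.6, -5.4]
finger_gap: 0.0208
```

Request:
send_rows:
  plan:
    - [-1,[-0.0073,0.0095,0],0]
    - [-1,[-0.0168,0.0168,0],0]
    - [-1,[-0.0279,0.0214,0],0]
    - [-1,[-0.0397,0.0235,0],0]
    - [-1,[-0.0397,0.0235,0],0]
    - [-1,[-0.0397,0.0235,0],0]
    - [-1,[-0.0397,0.0235,0],0]
    - [-1,[-0.0397,0.0235,0],0]

```text
time: 6.3
position: [0.5697, 0.2207, 0.1158]
tcp_rot: [[-0.016, 1.0, 0.008], [1.0, 0.016, 0.009], [0.009, 0.008, -1.0]]
ft_force: [-2.6, 5.4, 1.1]
finger_gap: 0.0208
```

```bash
python3 - <<'E'
from h import *
c=camera("wrist"); cv2.imwrite("pics/w3.png",c["image"])
s=camera("scene"); cv2.imwrite("pics/s3.png",cv2.resize(s["image"][150:320,230:450],None,fx=3,fy=3))
E
```

```text
(no output)
```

View pics/s3.png

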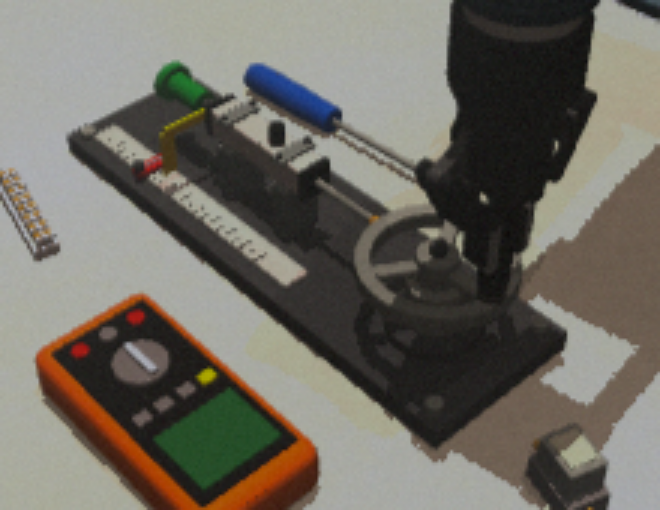

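The handle is gripped and back at its start, and the probe rests on the rim. Next I'll release and lift.

Request:
send_rows:
  plan:
    - [1,[0,0,0],0]
    - [1,[0,0,0],0]
    - [1,[0,0,0],0]
    - [1,[0,0,0],0]
    - [1,[0,0,0],0]
    - [1,[0,0,0],0]
    - [1,[0,0,0.01],0]
    - [1,[0,0,0.03],0]

```text
time: 7.07
position: [0.5678, 0.2202, 0.1438]
tcp_rot: [[-0.016, 1.0, 0.003], [1.0, 0.016, 0.008], [0.008, 0.003, -1.0]]
ft_force: [0.3, -0.0, -0.1]
finger_gap: 0.0854
```

Request:
send_rows:
  plan:
    - [1,[0,0,0.04],0]
    - [1,[0,0,0.08],0]
    - [1,[0,0,0.08],0]
    - [1,[0,-0.04,0.08],0]
    - [1,[0,-0.08,0.08],0]
    - [1,[0,-0.12,0.08],0]
    - [1,[0,-0.16,0.08],0]
    - [1,[0,-0.2,0.08],0]

```text
time: 7.73
position: [0.5677, 0.0186, 0.2248]
tcp_rot: [[-0.016, 1.0, 0.004], [1.0, 0.016, 0.008], [0.007, 0.004, -1.0]]
ft_force: [1.0, -0.1, -0.2]
finger_gap: 0.0852
```

Request:
send_rows:
  plan:
    - [1,[0,-0.04,0],0]
    - [1,[0,-0.08,0],0]
    - [1,[0,-0.1,0],0]
    - [1,[0,-0.1,0],0]
    - [1,[0,-0.1,0],0]
    - [1,[0,-0.1,0],0]
    - [1,[0,-0.1,0],0]
    - [1,[0,-0.1,0],0]

```text
time: 8.4
position: [0.5678, -0.08, 0.225]
tcp_rot: [[-0.018, 1.0, 0.004], [1.0, 0.018, 0.008], [0.008, 0.004, -1.0]]
ft_force: [0.3, 1.4, -0.8]
finger_gap: 0.0854
```

```bash
python3 - <<'E'
from h import *
c=camera("wrist"); t=camera("top"); cv2.imwrite("pics/w4.png",c["image"]); print(manip.sense()["position"])
for n,P in dict(knob=[.5723,-.094,.075],red=[.6096,-.0919,.027],ptr=[.616,-.0634,.039]).items(): print(n,proj(c,P).round(1))
for n,lo,hi in[("green",(45,100,40),(80,255,255)),("red",(0,120,60),(8,255,255)),("yel",(18,100,60),(34,255,255))]: print(n,blobs(c,lo,hi,(200,180,480,400),40))
for s,q in blobs(t,(0,0,0),(180,255,35),(225,180,300,235)): print("handle",q,onz(t,q,.15).round(4))
E
```

```text
[ 0.56783395 -0.08021608  0.22490037]
knob [322.6 195.7]
red [358.  180.8]
ptr [367.6 155.5]
green [([306, 180, 34, 46, 1074], [322.7, 203.9])]
red [([345, 183, 27, 5, 92], [357.0, 184.8])]
yel []
handle [244.9, 205.3] [0.5682 0.213  0.15  ]
```

View pics/w4.png

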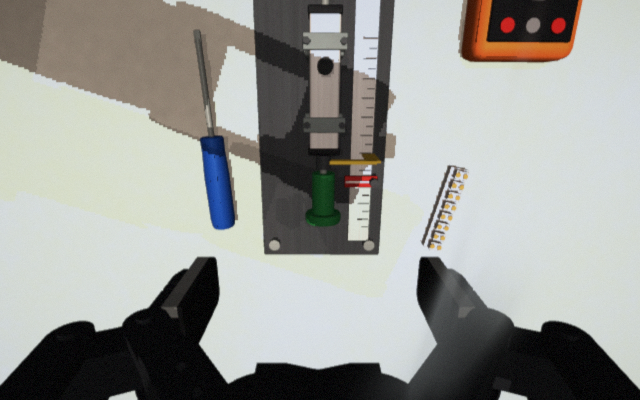

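The knob neck spans (322,173–207), the head ends at row 226, the cursor is near (358,181) and the pointer near (356,160), all within about 1 mm of prediction. I'll descend on the knob.

Request:
send_rows:
  plan:
    - [1,[0.0042,-0.015,0],0]
    - [1,[0.0042,-0.015,-0.04],0]
    - [1,[0.0042,-0.015,-0.08],0]
    - [1,[0.0042,-0.015,-0.12],0]
    - [1,[0.0042,-0.015,-0.15],0]
    - [1,[0.0042,-0.015,-0.169],0]
    - [1,[0.0042,-0.015,-0.169],0]
    - [1,[0.0042,-0.015,-0.169],0]
  force: 40

```text
time: 9.17
position: [0.5715, -0.0952, 0.0551]
tcp_rot: [[-0.018, 1.0, 0.002], [1.0, 0.018, 0.008], [0.008, 0.002, -1.0]]
ft_force: [0.3, -0.3, 0.4]
finger_gap: 0.0851
```

```bash
python3 - <<'E'
from h import *
c=camera("wrist"); cv2.imwrite("pics/w5.png",c["image"])
f=cv2.imread("pics/w4.png"); cv2.imwrite("pics/w4c.png",cv2.resize(f[140:240,290:400],None,fx=5,fy=5,interpolation=cv2.INTER_CUBIC))
E
```

```text
(no output)
```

View pics/w5.png

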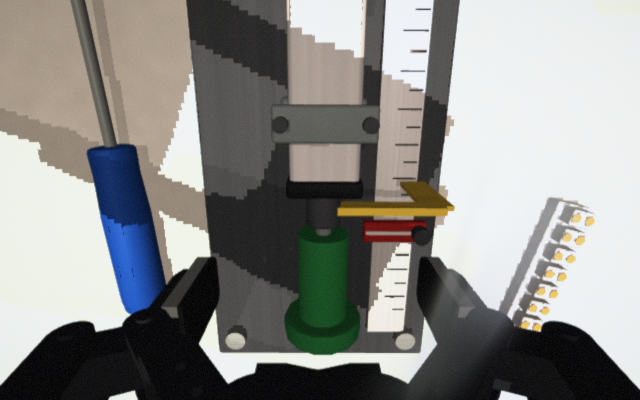

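View pics/w4c.png

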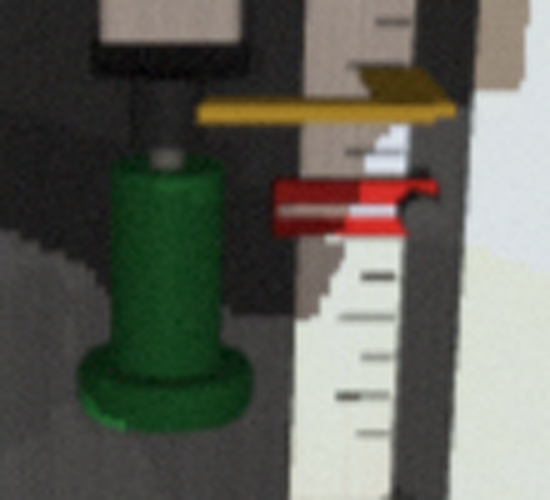

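In the w4 crop the cursor's white line is at row ≈182 (col ≈352) and the pointer blade's lower end at row ≈153.5. In w5 the line is near row 231 and the blade's lower edge near row 184. The fingers straddle the neck.

```bash
python3 - <<'E'
from h import *
c=camera("wrist"); I=c["image"]
for u in (375,390,405): print(u,[(v,I[v,u].tolist()) for v in range(219,245,1)] if u==390 else '')
h=cv2.cvtColor(I,cv2.COLOR_BGR2HSV); m=cv2.inRange(h,np.array((18,100,50)),np.array((34,255,255)))
for u in (404,410,416,422): v=np.where(m[:,u])[0]; print(u,v.min(),v.max())
for v in (229,230,231,232): print("line",v,onz(c,(385,v),.027).round(4))
for v in (182,183,184): print("ptr",v,onz(c,(412,v),.039).round(4))
E
```

```text
375 
390 [(219, [8, 14, 65]), (220, [12, 14, 85]), (221, [19, 18, 102]), (222, [18, 22, 110]), (223, [16, 18, 109]), (224, [9, 11, 104]), (225, [21, 21, 112]), (226, [19, 22, 110]), (227, [20, 23, 108]), (228, [33, 37, 106]), (229, [84, 91, 116]), (230, [124, 135, 149]), (231, [131, 142, 159]), (232, [97, 104, 142]), (233, [46, 52, 120]), (234, [19, 17, 108]), (235, [16, 16, 106]), (236, [10, 14, 103]), (237, [18, 17, 106]), (238, [16, 18, 105]), (239, [40, 44, 107]), (240, [96, 103, 126]), (241, [115, 120, 134]), (242, [116, 124, 135]), (243, [114, 122, 134]), (244, [118, 125, 137])]
405 
404 180 212
410 180 213
416 179 213
422 181 213
line 229 [ 0.6087 -0.0916  0.027 ]
line 230 [ 0.6087 -0.0922  0.027 ]
line 231 [ 0.6088 -0.0927  0.027 ]
line 232 [ 0.6088 -0.0933  0.027 ]
ptr 182 [ 0.6172 -0.0619  0.039 ]
ptr 183 [ 0.6172 -0.0624  0.039 ]
ptr 184 [ 0.6173 -0.0629  0.039 ]
```

Request:
send_rows:
  plan:
    - [-1,[0,0,0],0]
    - [-1,[0,0,0],0]
    - [-1,[0,0,0],0]
    - [-1,[0,0,0],0]
    - [-1,[0,0,0],0]
    - [-1,[0,0,0],0]
    - [-1,[0,0,0],0]
    - [-1,[0,0,0],0]
  force: 40

```text
time: 9.93
position: [0.5736, -0.0959, 0.0582]
tcp_rot: [[-0.018, 1.0, 0.007], [1.0, 0.018, 0.006], [0.006, 0.007, -1.0]]
ft_force: [-2.4, 0.6, 5.7]
finger_gap: 0.0187
```

Request:
send_rows:
  plan:
    - [-1,[0,-0.005,0],0]
    - [-1,[0,-0.01,0],0]
    - [-1,[0,-0.015,0],0]
    - [-1,[0,-0.02,0],0]
    - [-1,[0.0004,-0.025,0],0]
    - [-1,[0.0004,-0.03,0],0]
    - [-1,[0.0004,-0.03,0],0]
    - [-1,[0.0004,-0.03,0],0]

```text
time: 10.6
position: [0.5739, -0.1262, 0.0582]
tcp_rot: [[-0.018, 1.0, 0.007], [1.0, 0.018, 0.007], [0.007, 0.007, -1.0]]
ft_force: [-0.1, 4.1, 4.4]
finger_gap: 0.0188
```

```bash
python3 - <<'E'
from h import *
c=camera("wrist"); s=camera("scene"); t=camera("top")
cv2.imwrite("pics/w6.png",c["image"]); cv2.imwrite("pics/s6.png",s["image"])
a=cv2.resize(c["image"][150:300,290:460],(680,600)); cv2.imwrite("pics/w6c.png",a)
print(manip.sense()["position"])
for q in blobs(t,(0,0,0),(180,255,35),(225,180,300,235)): print("handle",onz(t,q[1],.15).round(4))
E
```

```text
[ 0.57393091 -0.1257832   0.05819715]
handle [0.5684 0.2137 0.15  ]
```

View pics/w6c.png

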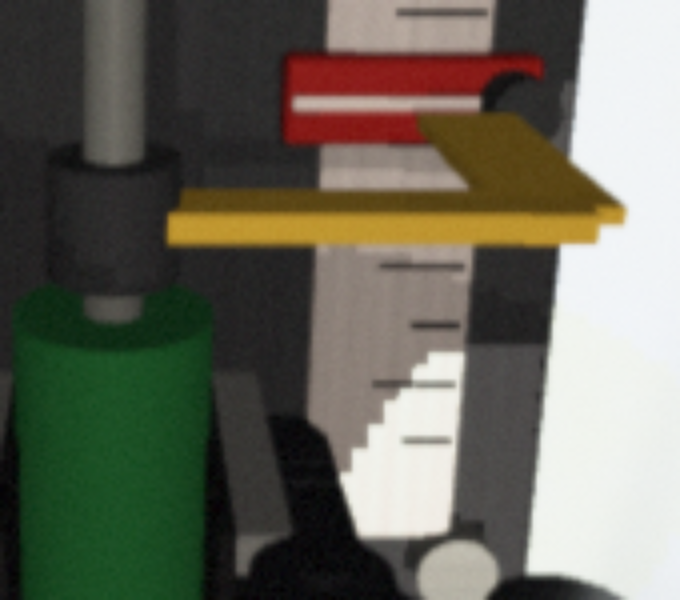

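The white line is at (387,176) and the pointer's lower edge at (408,178.7).

```bash
python3 - <<'E'
from h import *
c=camera("wrist")
print(onz(c,(387,176),.027),onz(c,(408,178.7),.039))
s=camera("scene")
a=onz(c,(387,176),.027)
print(proj(s,a)); cv2.imwrite("pics/s6c.png",cv2.resize(s["image"][170:230,250:330],None,fx=8,fy=8,interpolation=cv2.INTER_CUBIC))
E
```

```text
[ 0.6089148  -0.09246998  0.027     ] [ 0.61663895 -0.09076883  0.039     ]
[282.22319358 202.59721698]
```

View pics/s6c.png

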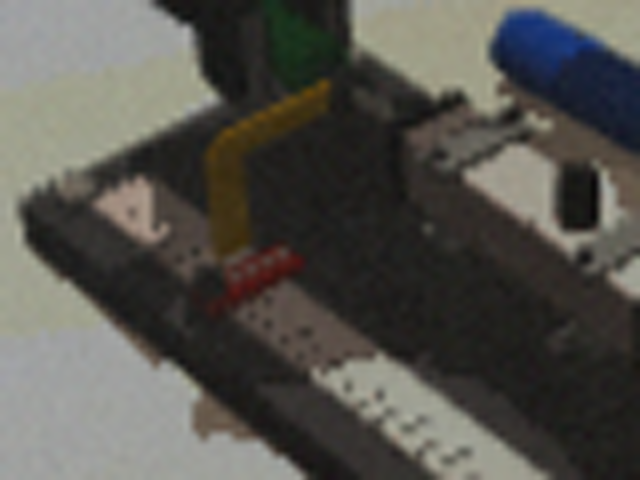

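The scene view shows the blade over the cursor. The pointer's centre measures about 0.7 mm short of the line, so I'll trim and hold.

Request:
send_rows:
  plan:
    - [-1,[0,-0.0006,0],0]
    - [-1,[0,-0.0006,0],0]
    - [-1,[0,-0.0006,0],0]
    - [-1,[0,-0.0006,0],0]
    - [-1,[0,-0.0006,0],0]
    - [-1,[0,-0.0006,0],0]
    - [-1,[0,-0.0006,0],0]
    - [-1,[0,-0.0006,0],0]

```text
time: 11.52
position: [0.5739, -0.126, 0.0582]
tcp_rot: [[-0.019, 1.0, 0.007], [1.0, 0.019, 0.007], [0.007, 0.007, -1.0]]
ft_force: [-0.8, 5.0, 4.1]
finger_gap: 0.0189
```

Request:
send_rows:
  plan:
    - [-1,[0,0,0],0]
    - [-1,[0,0,0],0]
    - [-1,[0,0,0],0]
    - [-1,[0,0,0],0]
    - [-1,[0,0,0],0]
    - [-1,[0,0,0],0]
    - [-1,[0,0,0],0]
    - [-1,[0,0,0],0]

```text
time: 12.18
position: [0.5739, -0.1258, 0.0582]
tcp_rot: [[-0.019, 1.0, 0.007], [1.0, 0.019, 0.007], [0.007, 0.007, -1.0]]
ft_force: [-0.6, 5.8, 4.1]
finger_gap: 0.0188
```

```bash
python3 - <<'E'
from h import *
c=camera("wrist"); I=c["image"]
m=cv2.inRange(cv2.cvtColor(I,cv2.COLOR_BGR2HSV),np.array((18,100,40)),np.array((34,255,255)))
v=[np.where(m[150:,u])[0].min()+150 for u in (402,408,414)]; print("ptr",v,onz(c,(408,np.median(v)),.039))
w=I[165:190,372:395].min(2).mean(1); k=np.argmax(w); print("line",165+k,onz(c,(385,165+k),.027))
s=manip.sense(); print(s["position"],s["ft_force"],s["finger_gap"],abs(s["qd"]).max())
print(manip.finish_job())
E
```

```text
ptr [np.int64(179), np.int64(179), np.int64(178)] [ 0.61663318 -0.09089944  0.039     ]
line 176 [ 0.60784638 -0.09246791  0.027     ]
[ 0.57396844 -0.12576672  0.05823689] [-0.42565938  4.98929217  5.78563162] 0.018418113494158745 0.11381434140184635
the job is handed in; nothing more can be done
None
```

I turned the handwheel one full turn anticlockwise by its handle and released it. I then pulled the green knob back about 30 mm and handed the job in at about 12 s, still gripping it with 40 N set; no verdict is reported.

- **Pointer:** in the last wrist picture the visible face of the blade is at y = -0.0909 m. Its centre is therefore about -0.0919 m, against the cursor line at -0.0925 m. That is about 0.6 mm short, inside the 4 mm allowed. My last 0.6 mm trim did not visibly move the arm, so this offset stayed.
- **Handle:** after release, and again after pulling the knob, it measured about 3 mm from its starting position (20 mm allowed).
- **Cursor:** its line measured the same, y ≈ -0.0925 m, in the wrist pictures before and after the pull. The first, coarser top-view reading was -0.0919 m.
- **Probe:** a picture taken at the end of the turn, before I let go of the handle, showed it resting on the rim.
- **Hold:** the arm was still, and the wrist read about 5 N along the rod, which fits the spring.
- **Things around the rig:** the arm did not appear to touch any of them, but I did not re-measure their positions at the end.

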